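Fit the vial carrier to a rotary mixer

TASK

Make the rotary mixer ready: slide the octagonal vial carrier onto its bare spindle, castellated end first, turning it a little about the spindle until its notches drop over the two drive pins and it sits flush on the drive plate. Then slide the square spacer up against the carrier, and last press the end cap on, open end first, until it clicks over the detent and sits flush on the spacer. Ease the parts on by feel, never forcing them, let go of everything, and leave the things standing nearby alone.

Things in the scene. Friction and masses are not known exactly. Their poses are not given: they have to be found in the camera images.
- unit: the rotary mixer's drive unit, fixed on the worktop: white rounded box 104 x 104 mm, 133 mm tall, on a wider foot. Origin: centre of its underside; its x axis points level from front to rear, z up. A level steel spindle, 14 mm thick, stands out of its front along -x, axis 100 mm above the worktop; it does not turn. More than 50 N of push or side load would damage it
- plate_face (a point): point on the spindle axis in the drive plate's front face, 70 mm in front of the unit's origin (axes as the unit's). The plate, a disc 52 mm wide, has two pins, 5 mm thick, 8 mm out of this face, opposite each other 21 mm from the axis. Its angle differs and is not measured: to fit, an upright carrier must turn 7 to 22 degrees one way or the other. Pressed, it gives up to 4 mm (2 N/mm)
- spindle_tip (a point): middle of the spindle's free end, 78 mm in front of plate_face along the unit's -x (axes as the unit's). The last 5 mm taper to 9 mm. 59 mm in front of plate_face two sprung balls stand 2.2 mm out of its left and right sides: each part sliding over them meets a bump of up to about 8 N; the end cap clicks behind them and so holds the stack
- carrier_centre (a point): middle of the vial carrier, standing on a flat, bore level: grey octagonal block, 56 mm across flats, 26 mm long, flats also at its sides (+y, -y), bore 16.4 mm. +x: along the bore to the castellated end (goes on first), 8 notches, one at each corner, 9 mm deep: 4 degrees of play at the pins. On teeth it stops 8 mm short. Home: centre 13 mm in front of plate_face. 110 g
- spacer_centre (a point): middle of the spacer: a white plastic block, 44 x 44 mm square, 26 mm long, with a 16.4 mm through bore along its level x axis, standing on a flat side; either end may go first. Home against the carrier, its centre is 39 mm in front of plate_face. About 70 g
- end_cap_centre (a point): middle of the end cap: black octagonal knob, 44 mm across flats, 35 mm long, standing on a flat, flats also at its sides (+y, -y). +x: along its 16.4 mm blind bore (27.5 mm deep) to the open end, which goes on first; the other end is closed and domed. It clicks in within the last 4 mm; home against the spacer its centre is 69.5 mm in front of plate_face. 60 g
- petri_1: bystander: a covered petri dish, 61 mm wide, 15 mm tall; origin under its centre
- timer: bystander: a white bench timer, 40 x 68 x 62 mm; origin under its centre
- mold_c: bystander: a small steel base mould, 34 x 26 x 13 mm; origin under its centre
There are look-alikes about, which are no part of the job. There is more than one size of the unit; the job needs the larger.

How it is judged:
By the outcome, as a careful person would: the job done as asked, in the order asked, and still so for the second after the job is handed in, with the robot touching nothing.
It also fails if it takes over 72 s, if anything falls off the work surface, if the arm or the gripper's body presses on something with over 40 N, if the wrist force passes 120 N, or if a joint passes its speed limit or range.

ROBOT

A 6-joint arm with a two-finger parallel gripper is mounted at the origin on a cart in front of the work surface, level with it; the furniture and walls round the work are solid. World frame = base frame: x ahead of the robot, y to its left, z up, the work surface at z = 0. Lengths are in m, angles in degrees, forces in N, time in s.
With the tool pointing down it reaches from about 0.225 to 0.875 m from the base axis. Payload 3.4 kg.
Tool frame: the origin (TCP) lies midway between the tips of the shut fingers; the grasp point (between the pads) lies bot.grip_point_offset behind it (bot.grip_point_offset is the distance from the TCP to the grasp point, in m); z points along the fingers, y is the direction in which the jaws open and shut (so a half turn about z gives the same grasp; the last joint's range is limited). The gripper opens to 85 mm and grips with 20 to 120 N. Pads are 22 mm wide; open, the fingers measure 114 mm over their backs; the gripper's body (76 mm by 85 mm) begins 54 mm behind the grasp point. The pads swing forward as they close: fully open they stand 13 mm farther back than shut.
Start: joints at [66.807, 15.808, 86.224, -0, 77.962, -6.933], TCP at [0.161, 0.552, 0.231] pointing down, gripper open.
Joint ranges: [-165.64, 165.64], [-43.16, 119.46], [12.63, 154.43], [-67.54, 247.53], [6.08, 155.33], [-154.97, 154.97]. Speed limits (degrees/s): [147.25, 147.25, 180, 180, 180, 180].

INTERFACE

Orientations are given as a 3x3 rotation matrix whose columns are the frame's x, y, z axes.
In Python, from plant import bot gives the robot as it stands. Calls block until the motion is done:
- bot.move_ptp(position, orientation): joint-space move of the TCP to a pose.
- bot.line_to(position, rate=0.15, rotation=None, until_force=None): straight line of the TCP; rotation=None keeps the orientation; rate is the mean speed in m/s. With until_force (N) it stops when the force on the tool has changed by that much, and returns True; else False.
- bot.goto_joints(angles): joint-space move.
- bot.move_gripper(opening, grasp_force=None): opening from 0.0 (shut) to 1.0 (fully open); grasp_force is the grip in N (None keeps the last); returns when the fingers have stopped.
- bot.dwell(seconds).
- bot.solve_ik(position, orientation): joint angles nearest the present ones, or None.
- bot.sense(): the state.
- bot.camera(name): name is "scene" or "top"; returns a dict with "pixels" (480x640x3 uint8, red, green, blue), "range_z" (480x640 float32, m along the optical axis (not along the pixel's ray), 0 where there is no reading), "fov_y" (degrees; the focal length in pixels is half the picture's height over the tangent of half this angle, whatever the lens; pixels are square), "cx", "cy" (the principal point, pixels), "rvec" (rotation vector, rad) and "tvec" (3), from world to camera coordinates, as OpenCV has them. Camera axes: x right, y down, z forward; pixel columns grow to the right and rows downward; lengths in m; the calibration is good to about 2 mm. A picture is of the moment at which its call begins.
A pose or a line that the arm cannot do raises bot.MotionError and nothing moves.
- bot.job_done(): hands the job in, once; it reports no verdict.
The state is a dict: "t": time; "qpos": joint angles; "qvel": joint speeds; "effort": joint torques, N m; "ee_pos": TCP position; "ee_rot": TCP orientation; "force": force on the tool from outside, world axes, zero at the start; "wrist_torque": the same for the moment, N m; "grip_width": opening from 0.0 (shut) to 1.0 (fully open).
Only numpy, scipy, OpenCV 4.12 (cv2) and the standard library are available. Lean on these libraries where they do the work, as an engineer would, in place of code of your own. Each camera call takes 0.05 s, during which the arm holds its last target.

## Working session

There is one attempt and no reset: what is moved stays moved. The work goes in short steps, each a Python script; the robot and the scene stay as the last script left them, time stands still between calls to the robot, and variables do not carry over. Pictures are saved under pics/ and viewed, and the job is handed in when it is done.

```bash
ls; mkdir -p pics
python3 - <<'E'
from plant import bot
import cv2,numpy as np,pickle
for n in("scene","top"):
    c=bot.camera(n); cv2.imwrite(f"pics/{n}0.png",c["pixels"][:,:,::-1]); pickle.dump(c,open(f"pics/{n}0.pkl","wb"))
    print(n,c["fov_y"],c["cx"],c["cy"],c["rvec"],c["tvec"])
s=bot.sense();print(s["t"],s["force"],bot.grip_point_offset)
E
```

```text
pics
scene 55.14635751335036 320.0779803250903 234.4832213401549 [ 1.8913789  -1.02934327  0.61728013] [-0.09466542  0.41702914  0.36434247]
top 53.17813438046678 311.292206956433 231.64121233674737 [ 2.16177762 -2.12255459  0.13144677] [0.28130387 0.61775091 0.91132583]
0.1 [-0.08587851  0.59886676 -0.00811745] 0.0187
```

View pics/scene0.png

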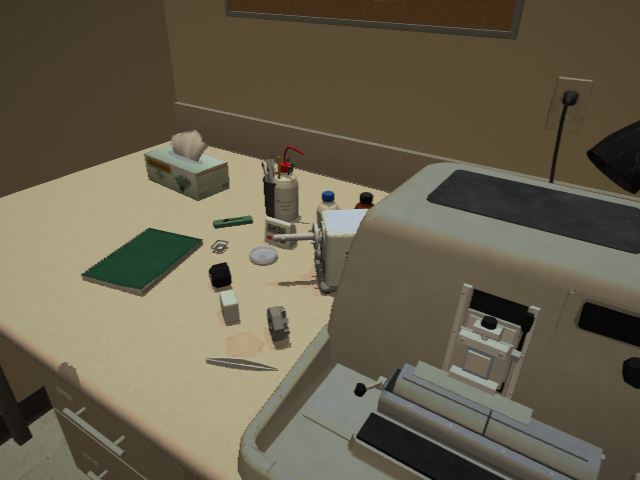

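View pics/top0.png

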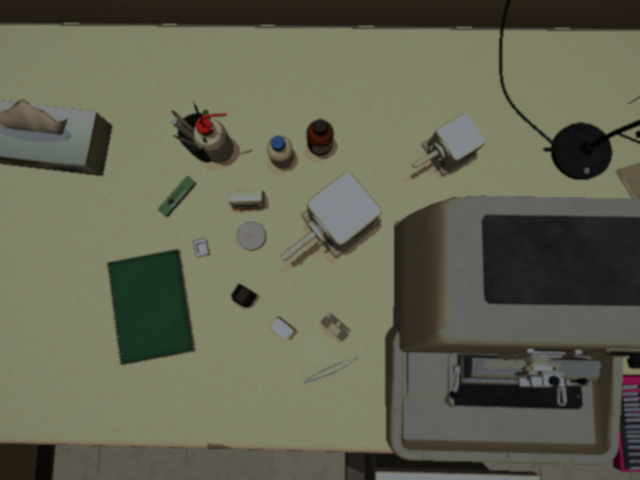

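```bash
cat > h.py <<'E'
import cv2,numpy as np,pickle
def K(c):
    f=240/np.tan(np.radians(c["fov_y"]/2)); return np.array([[f,0,c["cx"]],[0,f,c["cy"]],[0,0,1.]])
def proj(c,P): return cv2.projectPoints(np.array(P,float).reshape(-1,1,3),np.array(c["rvec"]),np.array(c["tvec"]),K(c),None)[0].reshape(-1,2)
def cloud(c):
    k=K(c);v,u=np.mgrid[:480,:640];z=c["range_z"]
    X=np.stack([(u-k[0,2])/k[0,0]*z,(v-k[1,2])/k[1,1]*z,z],-1)
    R=cv2.Rodrigues(np.array(c["rvec"]))[0]
    W=(X-np.array(c["tvec"]).ravel())@R
    W[z<=0]=np.nan
    return W
E
python3 - <<'E'
from h import *
for n in("scene","top"):
    c=pickle.load(open(f"pics/{n}0.pkl","rb"));W=cloud(c)
    R=cv2.Rodrigues(np.array(c["rvec"]))[0];print(n,"cam",-R.T@np.array(c["tvec"]).ravel())
    print(proj(c,[[0,0,0],[.161,.552,.231],[.5,0,0]]).round())
    im=c["pixels"][:,:,::-1]
    pts=dict(top=[(345,210),(302,243),(243,296),(284,328),(335,327),(251,236),(246,200),(201,247),(458,140),(250,400)],scene=[(350,225),(300,238),(220,275),(230,305),(279,324),(263,256)])[n]
    for u,v in pts: print((u,v),W[v,u].round(3))
    a,b,cc,d=dict(top=(140,170,320,200),scene=(200,180,200,180))[n]
    cr=im[b:b+d,a:a+cc]; cv2.imwrite(f"pics/{n}0c.png",cv2.resize(cr,(800,int(800*d/cc)) if n=="top" else (666,600),interpolation=cv2.INTER_CUBIC))
E
```

```text
scene cam [-0.04598299 -0.1304416   0.54450972]
[[201. 761.]
 [-29. 232.]
 [428. 367.]]
(350, 225) [0.627 0.221 0.132]
(300, 238) [0.581 0.303 0.1  ]
(220, 275) [0.47  0.414 0.035]
(230, 305) [0.408 0.332 0.039]
(279, 324) [0.41  0.227 0.045]
(263, 256) [0.595 0.41  0.013]
top cam [0.48067048 0.27617073 0.99194175]
[[459. 557.]
 [129. 512.]
 [454. 292.]]
(345, 210) [0.641 0.23  0.133]
(302, 243) [0.583 0.308 0.105]
(243, 296) [0.483 0.425 0.04 ]
(284, 328) [0.423 0.342 0.043]
(335, 327) [0.427 0.243 0.053]
(251, 236) [0.606 0.417 0.014]
(246, 200) [0.672 0.423 0.06 ]
(201, 247) [ 0.582  0.523 -0.   ]
(458, 140) [0.79  0.011 0.092]
(250, 400) [ 0.278  0.409 -0.   ]
```

```bash
sleep 0
```

```text
(no output)
```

View pics/top0c.png

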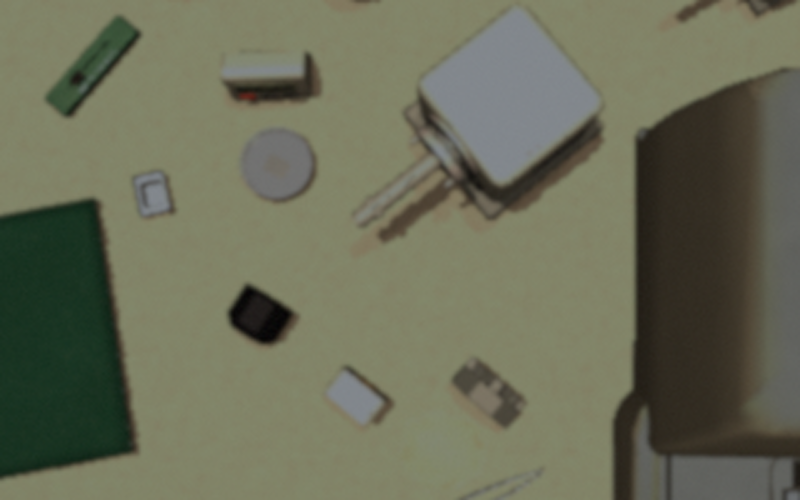

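View pics/scene0c.png

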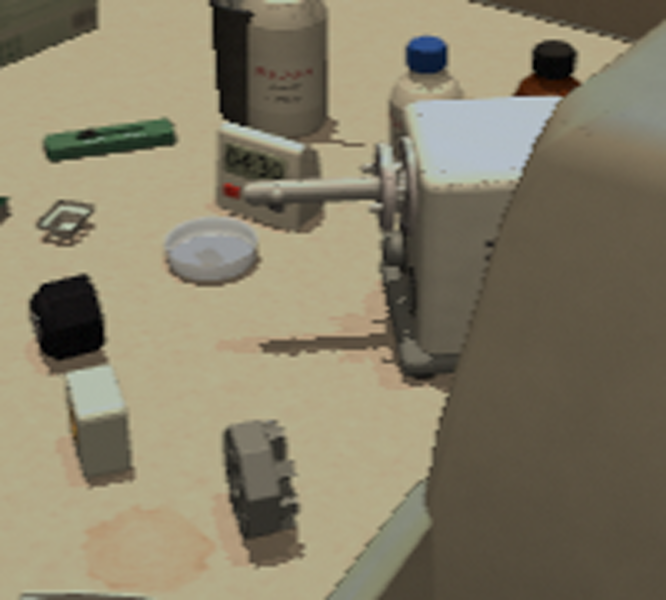

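Run:
```python
from h import *
c=pickle.load(open("pics/top0.pkl","rb"));W=cloud(c);im=c["pixels"]
def seg(u,v,r,zlo,zhi):
    m=np.zeros(W.shape[:2],bool); m[v-r:v+r,u-r:u+r]=1
    m&=(W[...,2]>zlo)&(W[...,2]<zhi)
    P=W[m]; rect=cv2.minAreaRect(P[:,:2].astype(np.float32)*1000)
    print((u,v),len(P),"z",np.percentile(P[:,2],[5,50,95]).round(4),"rect",np.round(rect[0],1),np.round(rect[1],1),round(rect[2],1),"mean",P[:,:2].mean(0).round(4))
seg(345,210,50,.12,.15)
seg(345,210,70,.003,.025)
seg(243,296,20,.034,.06);seg(284,328,20,.034,.06);seg(335,327,20,.045,.07);seg(335,327,22,.01,.07)
seg(243,296,20,.01,.06);seg(284,328,20,.01,.06)
seg(251,236,24,.008,.03);seg(246,200,25,.03,.08);seg(302,243,25,.09,.112);seg(177,196,25,.006,.1)
# depth heightmap of the microtome extents
m=(W[...,2]>.03)&(np.arange(640)[None]>385)&(np.arange(480)[:,None]>190);P=W[m];print("mic",np.nanpercentile(P,[0,1,99,100],axis=0).round(3))
print(proj(c,[[.5,.1,.3],[.5,.1,.0]]))
for a,b,r,n in [(335,327,25,"carr"),(284,328,25,"sp"),(243,296,25,"cap")]:
    pass
tiles=[cv2.resize(im[b-25:b+25,a-25:a+25,::-1],(390,390),interpolation=cv2.INTER_CUBIC) for a,b in[(335,327),(243,296)]]
t=np.hstack(tiles); t=np.clip(t.astype(float)*1.6,0,255).astype(np.uint8)
cv2.imwrite("pics/tiles0.png",t)
s=pickle.load(open("pics/scene0.pkl","rb"))["pixels"]
tiles=[cv2.resize(s[b-30:b+30,a-30:a+30,::-1],(390,390),interpolation=cv2.INTER_CUBIC) for a,b in[(279,324),(225,285)]]
cv2.imwrite("pics/tiles1.png",np.clip(np.hstack(tiles).astype(float)*1.6,0,255).astype(np.uint8))
```

```text
(345, 210) 3204 z [0.1249 0.132  0.1348] rect [641.8 239.1] [104.3 122.2] 40.0 mean [0.6442 0.2341]
(345, 210) 903 z [0.0031 0.0126 0.0213] rect [669.2 224.6] [296.2 292.9] 0.8 mean [0.6558 0.2317]
(243, 296) 320 z [0.0349 0.0414 0.0456] rect [482.6 426.6] [41.2 34.8] 59.5 mean [0.4831 0.4259]
(284, 328) 309 z [0.0398 0.0433 0.0465] rect [421.8 347. ] [43.8 26.1] 52.1 mean [0.4218 0.3467]
(335, 327) 276 z [0.0459 0.053  0.0573] rect [427.3 242.6] [45.7 26. ] 50.2 mean [0.4267 0.2436]
(335, 327) 396 z [0.0313 0.0495 0.0569] rect [427.2 242.4] [55.8 26. ] 50.6 mean [0.4278 0.243 ]
(243, 296) 406 z [0.0253 0.0397 0.0453] rect [483.1 427.4] [44.9 34.8] 59.2 mean [0.4832 0.4249]
(284, 328) 330 z [0.0291 0.0432 0.0465] rect [421.8 347. ] [43.8 26.2] 51.9 mean [0.4225 0.3462]
(251, 236) 698 z [0.0112 0.0143 0.017 ] rect [608.7 418.8] [60.2 60.6] 30.2 mean [0.6085 0.4187]
(246, 200) 557 z [0.0343 0.0551 0.0616] rect [680.  426.9] [31.4 69. ] 2.4 mean [0.6771 0.4245]
(302, 243) 408 z [0.0993 0.1052 0.1093] rect [582.8 310.1] [51.2 93. ] 39.6 mean [0.5836 0.308 ]
(177, 196) 512 z [0.0068 0.0098 0.0133] rect [682.4 571.6] [52.4 93. ] 46.5 mean [0.6886 0.5782]
mic [[ 0.177 -0.37   0.03 ]
 [ 0.195 -0.316  0.031]
 [ 0.633  0.139  0.295]
 [ 0.708  0.143  0.298]]
[[441.94062595 287.27525982]
 [404.55493084 290.68045642]]
```

```bash
sleep 0
```

```text
(no output)
```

View pics/tiles0.png

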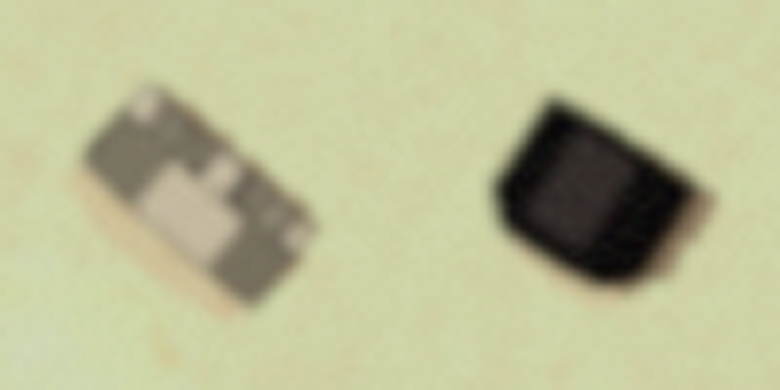

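View pics/tiles1.png

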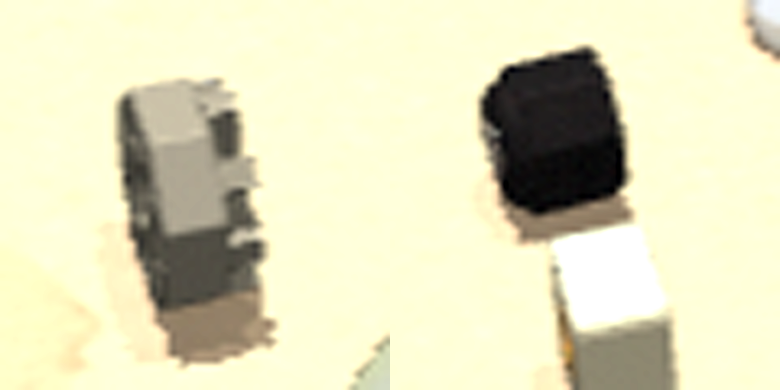

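```bash
cat >> h.py <<'E'
def onplane(c,uv,z):
    k=K(c);R=cv2.Rodrigues(np.array(c["rvec"]))[0];o=-R.T@np.array(c["tvec"]).ravel()
    uv=np.asarray(uv,float);d=np.c_[(uv[:,0]-k[0,2])/k[0,0],(uv[:,1]-k[1,2])/k[1,1],np.ones(len(uv))]@R
    return o+d*((z-o[2])/d[:,2])[:,None]
E
python3 - <<'E'
from h import *
c=pickle.load(open("pics/top0.pkl","rb"));W=cloud(c)
v,u=np.mgrid[:480,:640]
# box top
m=(abs(u-345)<50)&(abs(v-210)<50)&(W[...,2]>.118)
P=onplane(c,np.c_[u[m],v[m]],.133)
a=np.radians(-50.2)
for it in range(1):
    for deg in(-49.5,-50,-50.5):
        a=np.radians(deg);ex=np.array([np.cos(a),np.sin(a)]);ey=np.array([-ex[1],ex[0]])
        X=P[:,:2]@ex;Y=P[:,:2]@ey;r=X>np.median(X)-20e-3
        print(deg,"y",np.percentile(Y[r],[0,1,99,100]).round(4),"xrear",np.percentile(X[r],[98,99,100]).round(4), len(P))
mm=(abs(u-345)<50)&(abs(v-210)<50)&(W[...,2]>.126)
rect=cv2.minAreaRect((P[P[:,:2]@ex>np.median(P[:,:2]@ex)-.03][:,:2]*1000).astype(np.float32));print(rect)
# spindle
m=(abs(u-302)<30)&(abs(v-243)<30)&(W[...,2]>.07)
P=onplane(c,np.c_[u[m],v[m]],.100)[:,:2]
X=P@ex;Y=P@ey
keep=(X<np.percentile(X,60))
x0=X.min();print("tip",x0)
prev=None
pts=[]
for s in np.arange(x0,x0+.09,.004):
    q=Y[(X>=s)&(X<s+.004)]
    if len(q): print(round(s-x0,3),len(q),q.min().round(4),q.max().round(4),q.mean().round(4))
    if .008<s-x0<.066: pts.append((X[(X>=s)&(X<s+.004)].mean(),(q.min()+q.max())/2))
pts=np.array(pts);k=np.polyfit(*pts.T,1);print("slope deg",np.degrees(np.arctan(k[0])),"axis Y at mid",np.polyval(k,x0+.04),"at tip",np.polyval(k,x0),"plate",np.polyval(k,x0+.078))
E
python3 - <<'E'
from h import *
im=pickle.load(open("pics/top0.pkl","rb"))["pixels"][:,:,::-1]
a=cv2.resize(im[200:270,270:340],(560,560),interpolation=cv2.INTER_CUBIC)
s=pickle.load(open("pics/scene0.pkl","rb"))["pixels"][:,:,::-1]
cv2.imwrite("pics/z1.png",np.clip(a*1.6,0,255))
cv2.imwrite("pics/z2.png",np.clip(cv2.resize(s[205:305,265:345],(480,600),interpolation=cv2.INTER_CUBIC)*1.3,0,255))
E
```

```text
-49.5 y [0.5901 0.5915 0.6921 0.6936] xrear [0.292  0.2929 0.2941] 3229
-50 y [0.5925 0.5937 0.6943 0.6956] xrear [0.2864 0.2872 0.2882] 3229
-50.5 y [0.5947 0.5959 0.6964 0.6977] xrear [0.2808 0.2816 0.2826] 3229
((651.6226806640625, 225.37698364257812), (102.92364501953125, 83.85385131835938), 39.63861083984375)
tip 0.08494845621290434
0.0 14 0.6409 0.6529 0.6468
0.004 16 0.64 0.6532 0.6467
0.008 17 0.6403 0.6538 0.6472
0.012 16 0.6407 0.653 0.6468
0.016 20 0.6386 0.656 0.6474
0.02 19 0.6389 0.6551 0.6473
0.024 16 0.6407 0.6531 0.6469
0.028 15 0.6402 0.6534 0.647
0.032 16 0.6405 0.6537 0.647
0.036 16 0.6408 0.6532 0.647
0.04 15 0.6403 0.6535 0.6471
0.044 16 0.6406 0.6538 0.647
0.048 16 0.6409 0.6533 0.647
0.052 15 0.6404 0.6536 0.6472
0.056 16 0.6407 0.6539 0.6471
0.06 16 0.641 0.6534 0.6471
0.064 15 0.6405 0.6537 0.6473
0.068 21 0.6249 0.6706 0.647
0.072 27 0.6237 0.6698 0.6464
0.076 55 0.6217 0.6728 0.6473
0.08 61 0.622 0.6734 0.6478
0.084 45 0.6238 0.6722 0.6476
0.088 42 0.6233 0.6717 0.647
slope deg 0.15731519049228962 axis Y at mid 0.6470623105920599 at tip 0.646952483594576 plate 0.6471666462396695[ WARN:0@0.056] global loadsave.cpp:1063 imwrite_ Unsupported depth image for selected encoder is fallbacked to CV_8U.
```

```bash
sleep 0
```

```text
(no output)
```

View pics/z1.png

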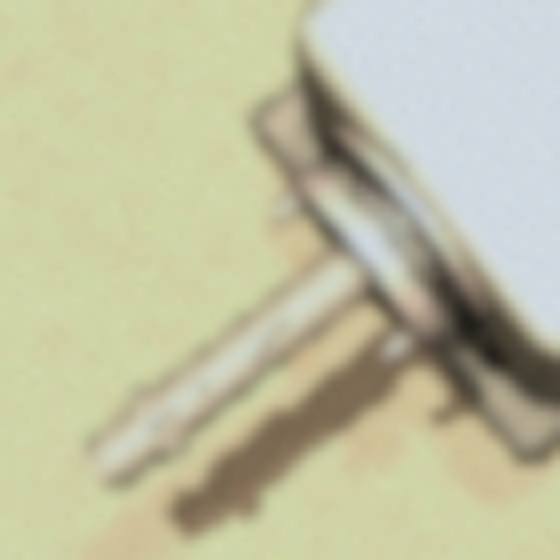

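View pics/z2.png

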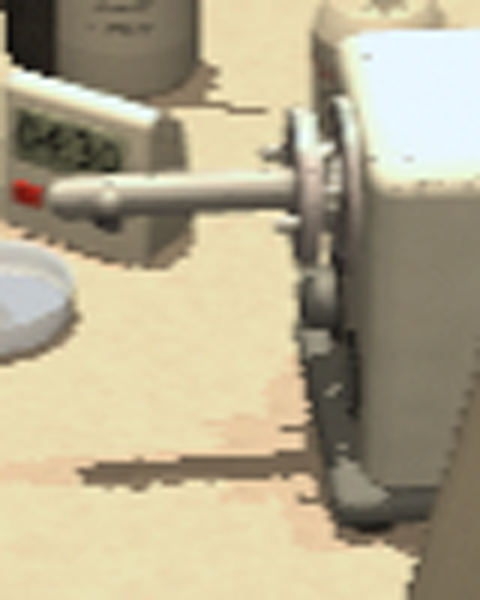

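Run:
```python
from h import *
t=pickle.load(open("pics/top0.pkl","rb"));s=pickle.load(open("pics/scene0.pkl","rb"))
a=np.radians(-50.35);ex=np.array([np.cos(a),np.sin(a),0]);ey=np.array([-ex[1],ex[0],0]);ez=np.array([0,0,1.])
# axis Y computed with -50.5 frame at mid X=.125
a5=np.radians(-50.5);e5=np.array([np.cos(a5),np.sin(a5)]);n5=np.array([-e5[1],e5[0]])
mid=e5*.125+n5*.6470; Y=mid@ey[:2]; Xm=mid@ex[:2]; plate=ex*(Xm+.0373)+ey*Y+ez*.1
print("plate",plate,"tip",plate-.078*ex)
print("proj tip top",proj(t,[plate-.078*ex,plate]),"scene",proj(s,[plate-.078*ex,plate]))
for ph in range(-90,91,15):
    pp=[plate-ex*.007+sg*.021*(np.cos(np.radians(ph))*ey+np.sin(np.radians(ph))*ez) for sg in(1,-1)]
    print(ph,proj(t,pp).round(1).tolist(),proj(s,pp).round(1).tolist())
```

```text
plate [0.60255187 0.28637015 0.1       ] tip [0.55278037 0.34642677 0.1       ]
proj tip top [[281.37700735 258.77130892]
 [314.0606305  232.89218809]] scene [[273.07986657 237.52524577]
 [313.52380797 235.51862469]]
-90 [[311.3, 236.6], [311.0, 233.7]] [[309.9, 245.0], [310.0, 226.2]]
-75 [[309.5, 234.4], [312.8, 236.0]] [[309.6, 243.3], [310.3, 227.9]]
-60 [[307.9, 232.2], [314.6, 238.3]] [[309.3, 241.0], [310.6, 230.1]]
-45 [[306.4, 230.2], [316.0, 240.4]] [[309.1, 238.5], [310.8, 232.8]]
-30 [[305.3, 228.5], [317.2, 242.1]] [[308.9, 235.7], [311.0, 235.7]]
-15 [[304.5, 227.3], [317.9, 243.3]] [[308.8, 233.0], [311.1, 238.5]]
0 [[304.2, 226.6], [318.1, 243.9]] [[308.8, 230.4], [311.1, 241.2]]
15 [[304.3, 226.4], [317.9, 243.9]] [[308.8, 228.2], [311.1, 243.5]]
30 [[305.0, 226.9], [317.2, 243.4]] [[309.0, 226.4], [310.9, 245.2]]
45 [[306.0, 227.9], [316.1, 242.3]] [[309.1, 225.3], [310.7, 246.2]]
60 [[307.4, 229.5], [314.7, 240.7]] [[309.4, 224.9], [310.5, 246.5]]
75 [[309.1, 231.5], [313.1, 238.8]] [[309.7, 225.2], [310.2, 246.1]]
90 [[311.0, 233.7], [311.3, 236.6]] [[310.0, 226.2], [309.9, 245.0]]
```

```bash
cat >> h.py <<'E'
from scipy.spatial.transform import Rotation as Ro
YAW=-50.35
def axes(yaw):
    a=np.radians(yaw);ex=np.array([np.cos(a),np.sin(a),0]);ey=np.array([-ex[1],ex[0],0]);return ex,ey,np.array([0,0,1.])
EX,EY,EZ=axes(YAW)
PLATE=np.array([.60255,.28637,.1])
FLIP=-1   # tool x = FLIP*ex
def Rt(yaw,th=0):
    ex,ey,ez=axes(yaw)
    R0=np.c_[FLIP*ex,-FLIP*ey,-ez]
    return Ro.from_rotvec(np.radians(th)*ex).as_matrix()@R0
def tcp(C,yaw,th,h,xo):
    """TCP for part centre C, grasp h below.. TCP is h below centre and xo in front (-ex) of it"""
    R=Rt(yaw,th); return np.asarray(C)-R@np.array([FLIP*xo,0,-h]),R
def onsp(d,th,h,xo,lat=0,up=0):
    return tcp(PLATE-EX*d+EY*lat+EZ*up,YAW,th,h,xo)
E
python3 - <<'E'
from plant import bot
import h
from h import *
for F in(-1,1):
    h.FLIP=F
    for nm,(p,R) in dict(up=h.tcp([.427,.2425,.18],-39.4,0,.022,.002),g=h.tcp([.427,.2425,.028],-39.4,0,.022,.002),pre=h.onsp(.115,0,.022,.002),pre2=h.onsp(.115,-18.5,.022,.002),home=h.onsp(.013,-18.5,.022,.002),cap=h.tcp([.483,.427,.022],-30.8,0,.018,0)).items():
        q=bot.solve_ik(p,R); print(F,nm,p.round(3),None if q is None else np.round(q,1))
E
```

```text
-1 up [0.425 0.244 0.158] [ 21.7  11.7 103.   -0.   65.3 -28.9]
-1 g [0.425 0.244 0.006] [ 21.7  22.5 114.3  -0.   43.2 -28.9]
-1 pre [0.528 0.376 0.078] [ 29.3  28.4  89.2  -0.   62.4 -10.3]
-1 pre2 [0.523 0.372 0.079] [30.8 37.6 74.  -2.8 86.7 -8.2]
-1 home [0.588 0.293 0.079] [ 23.3  38.7  71.8  -5.1  87.4 -15.3]
-1 cap [0.483 0.427 0.004] [ 35.3  32.5  94.   -0.   53.5 -23.9]
1 up [0.425 0.244 0.158] [ 21.7  11.7 103.   -0.   65.3 151.1]
1 g [0.425 0.244 0.006] [ 21.7  22.5 114.3  -0.   43.2 151.1]
1 pre [0.528 0.376 0.078] None
1 pre2 [0.523 0.372 0.079] None
1 home [0.588 0.293 0.079] None
1 cap [0.483 0.427 0.004] None
```

Run:
```python
from plant import bot
from h import *
C=np.array([.4272,.2425,.028])
p,R=tcp(C+[0,0,.15],-39.4,0,.022,.002); bot.move_ptp(p,R); print(bot.sense()["t"])
p,R=tcp(C,-39.4,0,.022,.002); hit=bot.line_to(p,rate=.15,until_force=12); print(hit,bot.sense()["t"],bot.sense()["force"])
bot.move_gripper(0.3,grasp_force=40); s=bot.sense(); print(s["t"],s["grip_width"],s["ee_pos"],s["force"])
bot.line_to(np.array(s["ee_pos"])+[0,0,.12],rate=.2); s=bot.sense();print(s["t"],s["force"],s["grip_width"])
for n in("scene","top"):
    c=bot.camera(n); cv2.imwrite(f"pics/{n}1.png",c["pixels"][:,:,::-1]); pickle.dump(c,open(f"pics/{n}1.pkl","wb"))
a=cv2.imread("pics/scene1.png")[100:400,180:480];b=cv2.imread("pics/top1.png")[150:450,200:500]
cv2.imwrite("pics/both1.png",cv2.resize(np.hstack([a,b]),(800,400)))
```

```text
1.625
False 2.775 [ 0.5007046   0.07818154 -0.54763716]
3.1583 0.6447822462787135 [0.42621923 0.24403106 0.00686744] [ 0.32144034 -1.29690904  5.51772592]
3.9167 [ 0.38499879 -0.64262468 -1.0247773 ] 0.6465493348279482
```

View pics/both1.png

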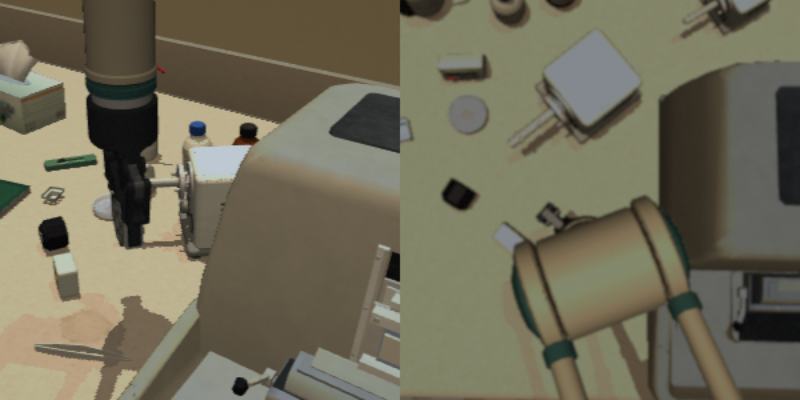

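Run:
```python
from plant import bot
from h import *
H=.0211
p,R=onsp(.15,-18,H,.002,up=.04); bot.move_ptp(p,R); print(bot.sense()["t"])
p,R=onsp(.112,-18,H,.002); bot.line_to(p,rate=.15); s=bot.sense();print(s["t"],s["force"],s["wrist_torque"],np.array(s["ee_pos"])-p)
for n in("scene","top"):
    c=bot.camera(n); cv2.imwrite(f"pics/{n}2.png",c["pixels"][:,:,::-1]); pickle.dump(c,open(f"pics/{n}2.pkl","wb"))
a=cv2.imread("pics/scene2.png")[170:320,200:350];b=cv2.imread("pics/top2.png")[170:320,220:370]
cv2.imwrite("pics/both2.png",cv2.resize(np.hstack([a,b]),(800,400),interpolation=cv2.INTER_CUBIC))
```

```text
4.7583
5.275 [-0.03703161  0.1640933  -1.43522911] [ 0.12571629 -0.15769705  0.06563056] [-0.00019012 -0.00080732  0.00060037]
```

View pics/both2.png

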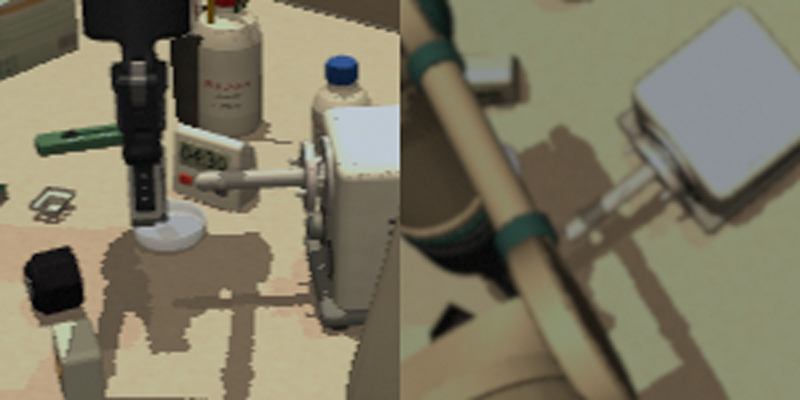

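```bash
cat >> h.py <<'E'
def rep(bot,p,f0):
    s=bot.sense();f=np.array(s["force"])-f0;e=np.array(s["ee_pos"])-p
    print("t%.2f"%s["t"],"F x,y,z:",(f@EX).round(2),(f@EY).round(2),f[2].round(2),"T",np.round(s["wrist_torque"],2),"err",(e@EX*1e3).round(2),(e@EY*1e3).round(2),(e[2]*1e3).round(2),"grip %.3f"%s["grip_width"])
    return f
E
python3 - <<'E'
from plant import bot
from h import *
H=.0211
bot.dwell(.2)
f0=np.array(bot.sense()["force"]);np.save("f0.npy",f0);print(f0)
p,R=onsp(.112,-18,H,.002); rep(bot,p,f0)
for d in(.086,.080,.074):
    p,R=onsp(d,-18,H,.002); hit=bot.line_to(p,rate=.04,until_force=5); print(d,hit); rep(bot,p,f0)
    if hit: break
E
```

```text
[-0.59369145  0.44586439 -0.8137339 ]
t5.58 F x,y,z: 0.0 0.0 0.0 T [ 0.16 -0.15  0.  ] err -0.58 0.35 0.72 grip 0.650
0.086 False
t6.38 F x,y,z: 0.06 -0.15 0.08 T [ 0.12 -0.16 -0.04] err -0.02 -0.03 -0.05 grip 0.646
0.08 False
t6.67 F x,y,z: 0.62 0.19 -0.24 T [ 0.17 -0.13 -0.02] err 0.18 0.03 0.01 grip 0.652
0.074 False
t6.97 F x,y,z: 0.57 2.72 -0.75 T [ 0.37 -0.31  0.01] err 0.24 0.71 0.03 grip 0.649
```

Run:
```python
from plant import bot
from h import *
H=.0211;f0=np.load("f0.npy")
for lat in(.0006,.0012):
    p,R=onsp(.074,-18,H,.002,lat=lat); bot.line_to(p,rate=.02); bot.dwell(.1);rep(bot,p,f0)
```

```text
t7.33 F x,y,z: 0.9 1.67 0.17 T [ 0.27 -0.21 -0.  ] err -0.08 -0.0 0.03 grip 0.650
t7.67 F x,y,z: 0.04 0.16 0.31 T [ 0.18 -0.14 -0.  ] err -0.02 -0.26 -0.03 grip 0.646
```

Run:
```python
from plant import bot
from h import *
H=.0211;f0=np.load("f0.npy")
p,R=onsp(.074,-18,H,.002,lat=.002); bot.line_to(p,rate=.02);rep(bot,p,f0)
for d in(.068,.06,.045,.030):
    p,R=onsp(d,-18,H,.002,lat=.002); hit=bot.line_to(p,rate=.04,until_force=13); print(d,hit); f=rep(bot,p,f0)
    if hit or abs(f@EY)>5 or abs(f[2])>5: break
```

```text
t7.92 F x,y,z: 0.34 -1.04 0.33 T [ 0.07  0.07 -0.08] err -0.13 -0.57 -0.01 grip 0.648
0.068 False
t8.22 F x,y,z: 1.55 -3.1 0.51 T [-0.25  0.04 -0.01] err 1.05 -0.49 0.0 grip 0.644
0.06 False
t8.57 F x,y,z: 2.28 -4.02 -0.1 T [-0.41  0.12  0.03] err 1.24 -0.42 0.03 grip 0.651
0.045 False
t9.10 F x,y,z: 4.69 -2.87 -0.63 T [-0.57 -0.19  0.2 ] err 1.91 0.29 -0.05 grip 0.650
0.03 False
t9.62 F x,y,z: 1.69 -0.87 -0.04 T [-0.17 -0.07  0.09] err 0.61 0.37 0.07 grip 0.645
```

Run:
```python
from plant import bot
from h import *
H=.0211;f0=np.load("f0.npy")
p,R=onsp(.030,-18,H,.002,lat=.002);bot.dwell(.15);rep(bot,p,f0)
p,R=onsp(.025,-18,H,.002,lat=.0017); bot.line_to(p,rate=.03,until_force=8); bot.dwell(.1);rep(bot,p,f0)
for d in(.023,.021,.019,.017,.015):
    p,R=onsp(d,-18,H,.002,lat=.0017); hit=bot.line_to(p,rate=.02,until_force=6); print(d,hit);bot.dwell(.1); f=rep(bot,p,f0)
    if hit or f@EX<-3: break
```

```text
t9.78 F x,y,z: 2.03 -0.15 -0.0 T [-0.11 -0.07 -0.04] err 0.34 0.37 0.09 grip 0.651
t10.19 F x,y,z: 0.43 0.1 -1.15 T [ 0.1  -0.15  0.02] err -0.05 0.29 -0.03 grip 0.649
0.023 False
t10.54 F x,y,z: 0.43 -0.14 -0.17 T [ 0.09 -0.19  0.01] err -0.02 0.02 -0.03 grip 0.650
0.021 False
t10.89 F x,y,z: 0.06 -0.39 0.07 T [ 0.14 -0.14  0.01] err -0.0 -0.0 -0.01 grip 0.649
0.019 False
t11.24 F x,y,z: 1.38 0.21 -0.13 T [ 0.15 -0.18 -0.  ] err 0.05 0.02 0.0 grip 0.650
0.017 False
t11.59 F x,y,z: 0.53 0.87 -0.39 T [ 0.14 -0.17 -0.  ] err 0.01 -0.02 0.0 grip 0.653
0.015 False
t11.94 F x,y,z: 0.8 0.79 -1.33 T [ 0.13 -0.2   0.05] err 0.04 -0.01 -0.01 grip 0.645
```

Run:
```python
from plant import bot
from h import *
H=.0211;f0=np.load("f0.npy")
for d in np.arange(.014,.0055,-.001):
    p,R=onsp(d,-18,H,.002,lat=.0017); hit=bot.line_to(p,rate=.02,until_force=5); print(round(d,4),hit);bot.dwell(.08); f=rep(bot,p,f0)
    if hit or abs(f@EX)>3: break
for n in("scene","top"):
    c=bot.camera(n); cv2.imwrite(f"pics/{n}3.png",c["pixels"][:,:,::-1]); pickle.dump(c,open(f"pics/{n}3.pkl","wb"))
a=cv2.imread("pics/scene3.png")[190:290,250:350];b=cv2.imread("pics/top3.png")[170:270,270:370]
cv2.imwrite("pics/both3.png",cv2.resize(np.hstack([a,b]),(800,400),interpolation=cv2.INTER_CUBIC))
```

```text
0.014 False
t12.28 F x,y,z: 0.18 0.38 -0.26 T [ 0.05 -0.14 -0.  ] err 0.01 -0.01 0.02 grip 0.649
0.013 False
t12.61 F x,y,z: 0.14 0.02 0.24 T [ 0.13 -0.2  -0.  ] err 0.01 0.01 0.0 grip 0.651
0.012 False
t12.94 F x,y,z: -0.21 -0.2 0.24 T [ 0.29 -0.03 -0.02] err -0.36 -0.03 -0.0 grip 0.649
0.011 False
t13.28 F x,y,z: -2.28 0.85 0.18 T [ 0.49  0.12 -0.19] err -0.49 -0.01 -0.01 grip 0.651
0.01 False
t13.61 F x,y,z: -4.74 -0.04 0.17 T [ 0.63  0.26 -0.23] err -0.56 -0.02 -0.01 grip 0.650
```

View pics/both3.png

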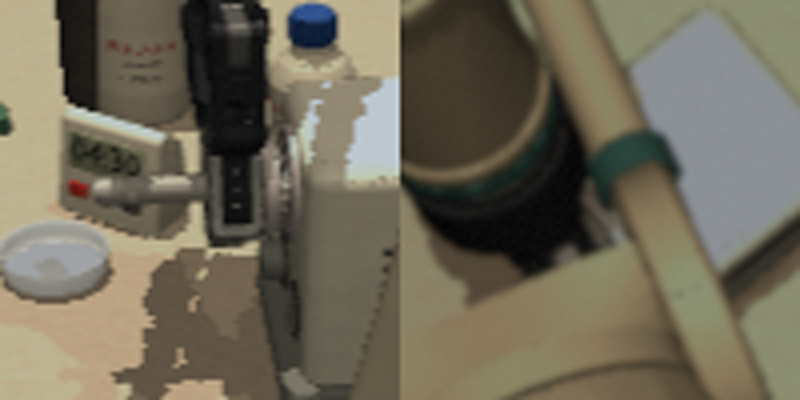

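Run:
```python
from plant import bot
from h import *
H=.0211;f0=np.load("f0.npy")
p,R=onsp(.0115,-18,H,.002,lat=.0017); bot.line_to(p,rate=.02);bot.dwell(.1);rep(bot,p,f0)
bot.move_gripper(1.0); rep(bot,p,f0)
p2=p-R[:,2]*.11-EX*.02; bot.line_to(p2,rate=.25,until_force=15); rep(bot,p2,f0)
for n in("scene","top"):
    c=bot.camera(n); cv2.imwrite(f"pics/{n}4.png",c["pixels"][:,:,::-1]); pickle.dump(c,open(f"pics/{n}4.pkl","wb"))
a=cv2.imread("pics/scene4.png")[180:280,260:360];b=cv2.imread("pics/top4.png")[170:270,270:370]
cv2.imwrite("pics/both4.png",cv2.resize(np.hstack([a,b]),(800,400),interpolation=cv2.INTER_CUBIC))
```

```text
t14.06 F x,y,z: -2.41 -0.13 -0.19 T [ 0.56  0.17 -0.08] err 0.2 0.01 0.01 grip 0.645
t14.47 F x,y,z: -0.39 0.15 1.51 T [ 0.11 -0.11 -0.01] err 0.59 0.06 0.14 grip 0.993
t15.07 F x,y,z: 0.93 0.19 0.67 T [ 0.05 -0.12 -0.04] err 0.04 -0.51 -0.74 grip 0.997
```

View pics/both4.png

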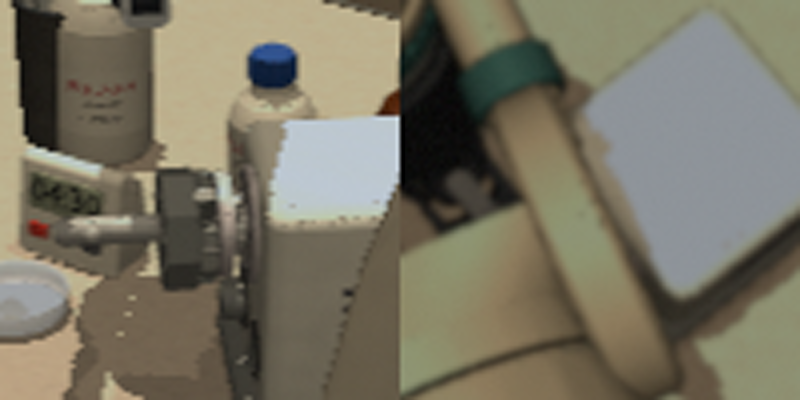

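Run:
```python
from plant import bot
from h import *
C=np.array([.4228,.3475,.022]);Y=-38
p,R=tcp(C+[0,0,.13],Y,0,.018,0); bot.move_ptp(p,R); print(bot.sense()["t"])
f0=np.array(bot.sense()["force"])
p,R=tcp(C,Y,0,.018,0); hit=bot.line_to(p,rate=.16,until_force=12); print(hit);rep(bot,p,f0)
bot.move_gripper(0.2,grasp_force=40); rep(bot,p,f0)
bot.line_to(p+[0,0,.10],rate=.2); rep(bot,p+[0,0,.1],f0)
H=.018
p,R=onsp(.15,0,H,0,lat=.0017,up=.03); bot.move_ptp(p,R)
p,R=onsp(.112,0,H,0,lat=.0017); bot.line_to(p,rate=.15);bot.dwell(.15); rep(bot,p,f0)
c=bot.camera("scene"); cv2.imwrite("pics/s5.png",cv2.resize(c["pixels"][150:300,200:350,::-1],(600,600)))
```

```text
15.9583
False
t16.93 F x,y,z: 0.43 -0.05 -0.02 T [ 0.    0.02 -0.03] err 0.36 1.23 0.44 grip 1.002
t17.38 F x,y,z: -0.32 -1.02 6.41 T [-0.08  0.09 -0.03] err 0.04 0.52 0.84 grip 0.513
t18.03 F x,y,z: -0.14 -0.81 -0.55 T [ 0.02  0.05 -0.05] err -0.13 -0.95 -0.89 grip 0.511
t19.15 F x,y,z: 0.15 -0.95 -0.32 T [-0.01  0.06 -0.01] err -0.53 0.28 0.78 grip 0.510
```

View pics/s5.png

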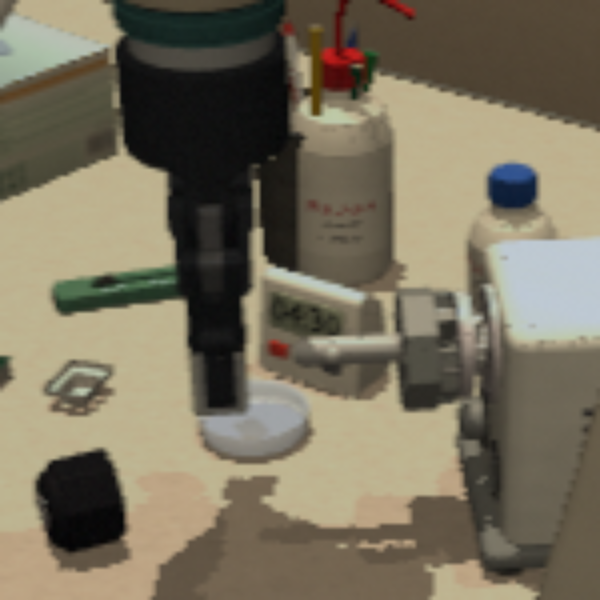

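Run:
```python
from plant import bot
from h import *
H=.0172;f0=np.array(bot.sense()["force"]);np.save("f0.npy",f0)
for d in(.086,.076,.068,.058,.046,.041):
    p,R=onsp(d,0,H,0,lat=.0017); hit=bot.line_to(p,rate=.05,until_force=12); print(d,hit); f=rep(bot,p,f0)
    if hit or abs(f@EY)>5 or abs(f[2])>5: break
```

```text
0.086 False
t19.87 F x,y,z: 1.55 -0.86 0.57 T [0.04 0.02 0.03] err 0.21 -0.08 -0.08 grip 0.510
0.076 False
t20.22 F x,y,z: 1.77 0.31 0.32 T [ 0.02 -0.01  0.01] err 0.32 0.01 -0.01 grip 0.511
0.068 False
t20.52 F x,y,z: 2.77 -0.89 -0.99 T [-0.34 -0.06 -0.03] err 1.06 -0.38 -0.17 grip 0.510
0.058 False
t20.88 F x,y,z: 2.41 -1.24 -0.07 T [-0.47 -0.01 -0.02] err 1.22 -0.26 -0.08 grip 0.512
0.046 False
t21.27 F x,y,z: 3.68 -3.02 -0.72 T [-0.64 -0.06 -0.01] err 1.59 -0.2 0.04 grip 0.510
0.041 False
t21.52 F x,y,z: 1.0 -0.68 0.42 T [-0.12  0.02  0.02] err 0.28 0.51 0.16 grip 0.507
```

Run:
```python
from plant import bot
from h import *
H=.0172;f0=np.load("f0.npy")
bot.dwell(.15);f=rep(bot,onsp(.041,0,H,0,lat=.0017)[0],f0)
for d in np.arange(.040,.034,-.001):
    p,R=onsp(d,0,H,0,lat=.0017); hit=bot.line_to(p,rate=.02,until_force=6); bot.dwell(.1);print(round(d,4),hit); f=rep(bot,p,f0)
    if hit or f@EX<-3: break
```

```text
t21.67 F x,y,z: 1.04 -0.4 0.56 T [-0.07  0.05  0.01] err -0.18 0.47 0.16 grip 0.513
0.04 False
t22.02 F x,y,z: 0.26 -1.42 0.47 T [ 0.03 -0.03 -0.03] err -0.11 0.19 0.07 grip 0.513
0.039 False
t22.37 F x,y,z: 0.47 -0.2 0.48 T [ 0.04  0.02 -0.02] err 0.05 0.01 -0.01 grip 0.508
0.038 False
t22.72 F x,y,z: -0.31 -0.04 -0.16 T [0.04 0.1  0.02] err -0.12 -0.02 0.03 grip 0.512
0.037 False
t23.07 F x,y,z: -2.3 0.45 0.04 T [0.26 0.24 0.03] err -0.41 -0.03 0.02 grip 0.513
0.036 False
t23.42 F x,y,z: -4.08 0.31 1.1 T [ 0.51  0.47 -0.02] err -0.55 -0.03 0.01 grip 0.510
```

Run:
```python
from plant import bot
from h import *
f0=np.load("f0.npy")
p,R=onsp(.0373,0,.0172,0,lat=.0017); bot.line_to(p,rate=.02);bot.dwell(.08);rep(bot,p,f0)
bot.move_gripper(1.0)
p2=p+[0,0,.1]; bot.line_to(p2,rate=.25,until_force=15); rep(bot,p2,f0)
for n in("scene","top"):
    c=bot.camera(n); cv2.imwrite(f"pics/{n}6.png",c["pixels"][:,:,::-1]); pickle.dump(c,open(f"pics/{n}6.pkl","wb"))
a=cv2.imread("pics/scene6.png")
cv2.imwrite("pics/both6.png",np.hstack([cv2.resize(a[180:280,260:360],(400,400),interpolation=cv2.INTER_CUBIC),np.clip(2.*cv2.resize(a[250:300,195:245],(400,400),interpolation=cv2.INTER_CUBIC),0,255).astype(np.uint8)]))
# profile
ex,ey,ez=axes(-30.8)
for k,(u0,v0) in dict(top=(243,296),scene=(220,275)).items():
    W=cloud(pickle.load(open(f"pics/{k}0.pkl","rb")));Q=W[v0-25:v0+25,u0-25:u0+25].reshape(-1,3);Q=Q[Q[:,2]>.008]-[.483,.427,0]
    X=Q@ex;Y=Q@ey
    for x in np.arange(-.021,.022,.003):
        m=(X>=x)&(X<x+.003)
        if m.any(): print(k,round(x+.0015,4),m.sum(),"Y",Y[m].min().round(3),Y[m].max().round(3),"z",Q[m,2].min().round(3),Q[m,2].max().round(3))
```

```text
t23.75 F x,y,z: -2.1 -0.94 1.26 T [0.29 0.32 0.02] err 0.2 -0.03 -0.04 grip 0.514
t24.79 F x,y,z: -0.17 0.18 -0.01 T [-0.    0.05 -0.04] err 0.09 0.04 0.7 grip 1.001
top -0.0165 21 Y -0.017 0.014 z 0.028 0.042
top -0.0135 27 Y -0.018 0.017 z 0.023 0.044
top -0.0105 35 Y -0.022 0.022 z 0.014 0.046
top -0.0075 33 Y -0.022 0.021 z 0.025 0.045
top -0.0045 37 Y -0.022 0.023 z 0.013 0.047
top -0.0015 33 Y -0.021 0.022 z 0.022 0.045
top 0.0015 36 Y -0.022 0.022 z 0.018 0.046
top 0.0045 34 Y -0.022 0.021 z 0.028 0.046
top 0.0075 36 Y -0.022 0.021 z 0.014 0.047
top 0.0105 36 Y -0.022 0.022 z 0.027 0.046
top 0.0135 33 Y -0.022 0.021 z 0.022 0.047
top 0.0165 46 Y -0.022 0.021 z 0.008 0.047
scene -0.0195 50 Y -0.107 0.015 z 0.009 0.045
scene -0.0165 54 Y -0.107 0.009 z 0.01 0.045
scene -0.0135 58 Y -0.109 0.013 z 0.01 0.045
scene -0.0105 54 Y -0.111 0.009 z 0.012 0.046
scene -0.0075 54 Y -0.112 0.008 z 0.012 0.046
scene -0.0045 55 Y -0.115 0.009 z 0.009 0.046
scene -0.0015 54 Y -0.114 0.008 z 0.012 0.045
scene 0.0015 40 Y -0.104 0.008 z 0.01 0.045
scene 0.0045 39 Y -0.024 0.01 z 0.012 0.046
scene 0.0075 30 Y -0.024 0.007 z 0.01 0.045
scene 0.0105 37 Y -0.024 0.007 z 0.009 0.044
scene 0.0135 36 Y -0.023 0.006 z 0.009 0.045
scene 0.0165 13 Y -0.022 0.005 z 0.022 0.043
```

View pics/both6.png

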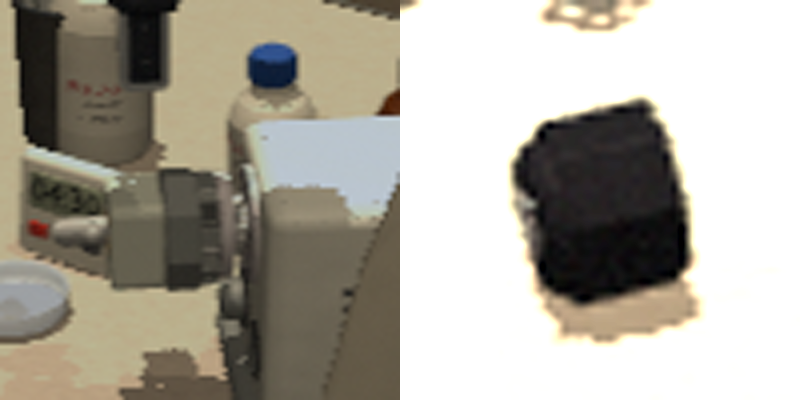

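Run:
```python
from plant import bot
from h import *
C=np.array([.4838,.4275,.022]);Y=-30.8;XO=-.002
p,R=onsp(.12,0,.018,0,up=.1);bot.line_to(p,rate=.25)
p,R=tcp(C+[0,0,.1],Y,0,.018,XO); bot.move_ptp(p,R); print(bot.sense()["t"])
f0=np.array(bot.sense()["force"])
p,R=tcp(C,Y,0,.018,XO); hit=bot.line_to(p,rate=.16,until_force=12); print(hit);rep(bot,p,f0)
bot.move_gripper(0.2,grasp_force=60); rep(bot,p,f0)
bot.line_to(p+[0,0,.10],rate=.2); rep(bot,p+[0,0,.1],f0)
H=.0172
p,R=onsp(.16,0,H,XO,lat=.0017,up=.03); bot.move_ptp(p,R)
p,R=onsp(.120,0,H,XO,lat=.0017); bot.line_to(p,rate=.15);bot.dwell(.2); rep(bot,p,f0)
np.save("f0.npy",bot.sense()["force"])
c=bot.camera("scene"); cv2.imwrite("pics/s7.png",cv2.resize(c["pixels"][150:300,200:350,::-1],(600,600)))
```

```text
25.8583
False
t26.63 F x,y,z: 0.31 0.27 -1.13 T [-0.04 -0.06  0.01] err 0.69 1.42 1.41 grip 0.999
t27.10 F x,y,z: -0.42 -0.16 5.51 T [-0.05  0.07  0.08] err 0.02 0.9 1.24 grip 0.506
t27.75 F x,y,z: 0.53 0.45 -1.94 T [0.01 0.02 0.02] err -0.1 -1.03 -1.06 grip 0.505
t28.82 F x,y,z: -0.35 0.16 -2.28 T [-0.02  0.07  0.02] err -0.63 0.44 0.68 grip 0.503
```

View pics/s7.png

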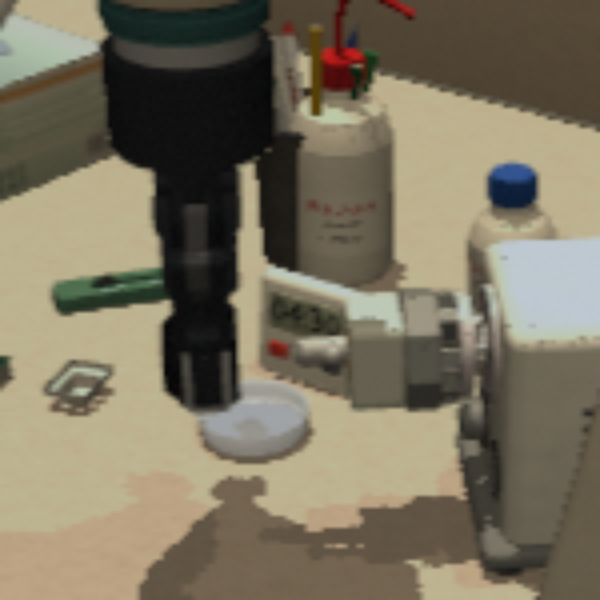

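Run:
```python
from plant import bot
from h import *
H=.0168;XO=-.002;f0=np.load("f0.npy")
for d in(.100,.092,.086,.080,.076,.073):
    p,R=onsp(d,0,H,XO,lat=.0017); hit=bot.line_to(p,rate=.04,until_force=13); print(d,hit); f=rep(bot,p,f0)
    if hit or abs(f@EY)>5 or abs(f[2])>5: break
```

```text
0.1 False
t29.52 F x,y,z: -0.6 0.44 1.12 T [-0.02 -0.01  0.05] err 0.19 -0.06 -0.07 grip 0.501
0.092 False
t29.88 F x,y,z: -0.12 -0.46 0.77 T [ 0.04 -0.02 -0.03] err 0.26 0.02 -0.02 grip 0.510
0.086 False
t30.18 F x,y,z: -0.17 -0.06 0.88 T [ 0.04  0.   -0.02] err 0.25 -0.0 -0.01 grip 0.503
0.08 False
t30.48 F x,y,z: 0.46 -0.56 0.04 T [ 0.   -0.01 -0.01] err 0.3 0.01 -0.01 grip 0.506
0.076 False
t30.73 F x,y,z: 1.26 0.06 0.15 T [-0.2   0.02  0.03] err 0.58 -0.39 -0.17 grip 0.499
0.073 False
t30.98 F x,y,z: 1.12 -1.24 -0.1 T [-0.28  0.01 -0.08] err 0.53 -0.31 -0.17 grip 0.503
```

Now the last few millimetres: press to the click and flush, watching the force.

Run:
```python
from plant import bot
from h import *
H=.0168;XO=-.002;f0=np.load("f0.npy")
for d in np.arange(.072,.0625,-.001):
    p,R=onsp(d,0,H,XO,lat=.0017); hit=bot.line_to(p,rate=.02,until_force=12); bot.dwell(.08);print(round(d,4),hit); f=rep(bot,p,f0)
    if hit or f@EX<-7: break
```

```text
0.072 False
t31.31 F x,y,z: -0.03 -1.89 0.45 T [-0.1   0.25 -0.02] err -0.09 -0.26 -0.14 grip 0.506
0.071 False
t31.64 F x,y,z: -0.16 -1.73 -0.44 T [-0.21  0.18 -0.01] err 0.14 -0.13 -0.04 grip 0.503
0.07 False
t31.98 F x,y,z: 2.13 -2.9 0.61 T [-0.56  0.07 -0.01] err 0.76 -0.2 -0.01 grip 0.500
0.069 False
t32.31 F x,y,z: 2.25 -2.19 0.54 T [-0.6   0.02 -0.02] err 0.38 -0.03 -0.0 grip 0.502
0.068 False
t32.64 F x,y,z: 1.49 -2.41 -0.01 T [-0.34  0.11  0.03] err -0.16 0.12 0.03 grip 0.502
0.067 False
t32.98 F x,y,z: -2.6 -1.57 0.29 T [0.12 0.37 0.07] err -0.72 0.23 0.02 grip 0.501
0.066 False
t33.31 F x,y,z: -4.81 -0.22 0.39 T [0.5  0.58 0.06] err -0.78 0.21 0.05 grip 0.500
0.065 False
t33.64 F x,y,z: -6.58 -0.24 1.67 T [0.77 0.78 0.01] err -1.74 0.19 0.01 grip 0.506
0.064 False
t33.98 F x,y,z: -8.1 0.2 1.78 T [0.99 0.98 0.05] err -2.69 0.22 0.04 grip 0.503
```

Run:
```python
from plant import bot
from h import *
H=.0168;XO=-.002;f0=np.load("f0.npy")
for d in(.067,.068,.069,.0695,.070):
    p,R=onsp(d,0,H,XO,lat=.0017); hit=bot.line_to(p,rate=.02,until_force=10); bot.dwell(.08);print(d,hit); f=rep(bot,p,f0)
    if f@EX>3.5: break
```

```text
0.067 False
t34.36 F x,y,z: -4.17 0.32 0.39 T [0.45 0.48 0.05] err -0.07 0.21 0.02 grip 0.505
0.068 False
t34.69 F x,y,z: -2.02 -0.08 -0.61 T [0.13 0.15 0.02] err 0.56 0.1 -0.0 grip 0.504
0.069 False
t35.02 F x,y,z: 1.66 -2.5 0.15 T [-0.31  0.06 -0.05] err 0.77 -0.25 0.04 grip 0.501
0.0695 False
t35.36 F x,y,z: 2.45 -3.03 1.25 T [-0.61  0.04 -0.02] err 0.47 -0.28 0.0 grip 0.501
0.07 False
t35.69 F x,y,z: 3.1 -2.29 0.51 T [-0.57  0.06 -0.06] err -0.12 -0.12 -0.02 grip 0.505
```

Run:
```python
from plant import bot
from h import *
H=.0168;XO=-.002;f0=np.load("f0.npy")
for d in(.066,.064,.0655):
    p,R=onsp(d,0,H,XO,lat=.0012); hit=bot.line_to(p,rate=.02,until_force=14); bot.dwell(.1);print(d,hit); f=rep(bot,p,f0)
bot.move_gripper(1.0); bot.dwell(.1);rep(bot,p,f0)
p2=p+[0,0,.1]; bot.line_to(p2,rate=.2,until_force=15); rep(bot,p2,f0)
p3=p2-EX*.10+[0,0,.05]; bot.line_to(p3,rate=.25)
for n in("scene","top"):
    c=bot.camera(n); cv2.imwrite(f"pics/{n}8.png",c["pixels"][:,:,::-1]); pickle.dump(c,open(f"pics/{n}8.pkl","wb"))
a=cv2.imread("pics/scene8.png");b=cv2.imread("pics/top8.png")
cv2.imwrite("pics/both8.png",np.hstack([cv2.resize(x,(400,400),interpolation=cv2.INTER_CUBIC) for x in(a[180:280,250:350],b[190:290,260:360])]))
```

```text
0.066 False
t36.14 F x,y,z: -3.44 -0.23 1.01 T [0.47 0.44 0.08] err -1.08 0.35 -0.07 grip 0.504
0.064 False
t36.49 F x,y,z: -8.54 0.63 -0.12 T [0.96 0.77 0.01] err -2.7 0.32 -0.04 grip 0.511
0.0655 False
t36.84 F x,y,z: -6.63 0.11 -0.45 T [0.72 0.51 0.1 ] err -1.22 0.29 -0.03 grip 0.507
t37.43 F x,y,z: 0.37 0.04 0.77 T [ 0.   -0.03  0.03] err 0.28 0.05 0.05 grip 1.000
t38.08 F x,y,z: -0.17 0.2 2.02 T [ 0.01  0.01 -0.  ] err -0.17 -0.68 -0.78 grip 0.998
```

View pics/both8.png

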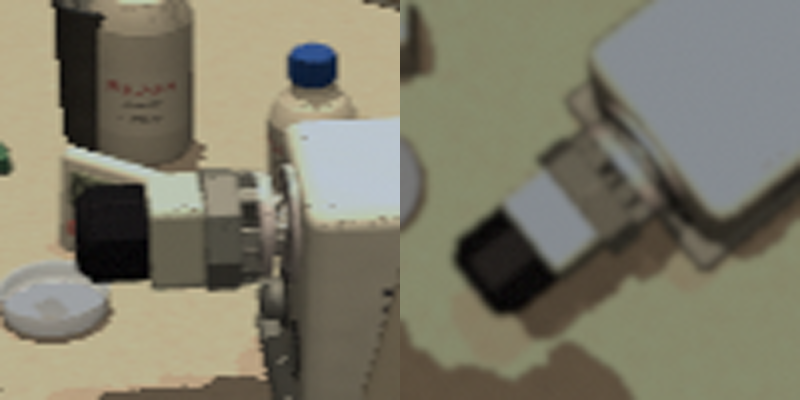

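View pics/scene8.png

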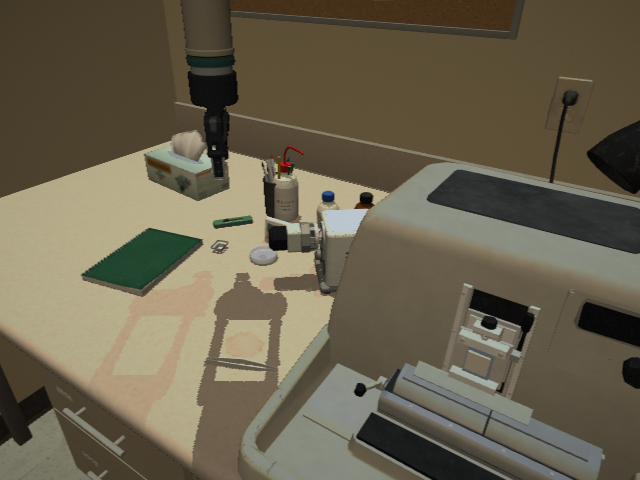

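Run:
```python
from h import *
c=pickle.load(open("pics/top8.pkl","rb"));g=cv2.cvtColor(c["pixels"],cv2.COLOR_RGB2GRAY).astype(np.float32)
PL=PLATE+EY*.0  # camera frame lat
W=cloud(c)
for z in(.122,):
    d=np.arange(.0,.10,.001);prof=[]
    for l in(-.006,-.003,0,.003,.006):
        uv=proj(c,[PL-EX*x+EY*l+EZ*(z-.1) for x in d]).astype(np.float32)
        prof.append(cv2.remap(g,uv[:,:1],uv[:,1:],cv2.INTER_LINEAR).ravel())
    pr=np.mean(prof,0);print([(int(x*1000),int(v)) for x,v in zip(d,pr)])
v,u=np.mgrid[:480,:640]
P=W-PLATE;X=-(P@EX);Y=P@EY
m=(abs(Y)<.01)&(W[...,2]>.085)&(W[...,2]<.14)&(X>.02)&(X<.12);print("cap end",np.sort(X[m])[-8:].round(4))
for n in ("top","scene"):
    a,b=(pickle.load(open(f"pics/{n}{k}.pkl","rb")) for k in(0,8))
    A,B=cloud(a),cloud(b)
    for nm,(q,r) in dict(petri=((.608,.419),.04),timer=((.675,.425),.05),mold=((.582,.523),.03)).items():
        o=[]
        for w in(A,B):
            mm=(np.hypot(w[...,0]-q[0],w[...,1]-q[1])<r)&(w[...,2]>.006);o.append(w[mm].mean(0).round(4))
        print(n,nm,*o)
```

```text
[(0, 95), (1, 80), (2, 68), (3, 63), (4, 62), (5, 64), (6, 66), (7, 69), (8, 73), (9, 77), (10, 82), (11, 88), (12, 91), (13, 92), (14, 93), (15, 93), (16, 93), (17, 93), (18, 93), (19, 92), (20, 91), (21, 91), (22, 90), (23, 89), (24, 90), (25, 95), (26, 104), (27, 116), (28, 126), (29, 132), (30, 137), (31, 138), (32, 138), (33, 138), (34, 138), (35, 138), (36, 138), (37, 138), (38, 138), (39, 138), (40, 138), (41, 138), (42, 138), (43, 138), (44, 138), (45, 138), (46, 138), (47, 138), (48, 137), (49, 134), (50, 125), (51, 112), (52, 92), (53, 70), (54, 51), (55, 38), (56, 31), (57, 30), (58, 30), (59, 30), (60, 30), (61, 30), (62, 30), (63, 30), (64, 30), (65, 30), (66, 30), (67, 30), (68, 30), (69, 30), (70, 30), (71, 30), (72, 30), (73, 30), (74, 31), (75, 31), (76, 30), (77, 29), (78, 27), (79, 24), (80, 20), (81, 16), (82, 15), (83, 19), (84, 30), (85, 49), (86, 71), (87, 92), (88, 110), (89, 120), (90, 126), (91, 128), (92, 128), (93, 128), (94, 128), (95, 128), (96, 128), (97, 128), (98, 129), (99, 130)]
cap end [0.0855 0.0855 0.0858 0.0858 0.0861 0.0862 0.0864 0.0868]
top petri [0.6085 0.4187 0.0141] [0.6084 0.4188 0.0142]
top timer [0.6699 0.4234 0.0429] [0.67   0.4233 0.0428]
top mold [0.582  0.5224 0.0094] [nan nan nan]
scene petri [0.604  0.4153 0.0134] [0.6019 0.4157 0.0134]
scene timer [0.6665 0.4219 0.0365] [0.6653 0.437  0.0446]
scene mold [0.5836 0.5236 0.0098] [0.5832 0.5234 0.01  ]<stdin>:20: RuntimeWarning: Mean of empty slice.
  ret = um.true_divide(
```

Run:
```python
from plant import bot
from h import *
bot.dwell(1.0)
c=bot.camera("top");a=pickle.load(open("pics/top8.pkl","rb"))
print(np.abs(c["pixels"][200:290,260:360].astype(int)-a["pixels"][200:290,260:360]).mean(), bot.sense()["t"])
bot.job_done()
```

```text
0.7586666666666667 39.8333
the job is handed in; nothing more can be done
```

The mixer is assembled and handed in at about 40 s of the 72 s allowed. I put the carrier on first, then the spacer, then the end cap, on the larger unit (133 mm tall, against 92 mm for the look-alike).

**Carrier:** I read the pin angle from the pictures and slid it on turned −18° about the spindle. It dropped straight over the pins without a search. The first contact was at home depth, where the plate gave at about 2 N/mm, not 8 mm short on the teeth.

**Forces:** The largest push I read was about 8.5 N. Side forces I read stayed at 4 N or less. The camera put the spindle about 1.7 mm off sideways, and I corrected that by feel.

**Final checks:**
- **Joints:** in the last top picture they lie at about 27 mm and 52.5 mm in front of the plate, and the cap ends at about 86.5 mm. The expected values are 26, 52 and 87 mm, so they agree within about 1 mm. No gaps showed.
- **Stability:** a second picture 1 s later looked unchanged, with the gripper open and clear.
- **Petri dish and timer:** they had not moved in the top view. The timer's reading from the scene camera changed, which I put down to the cap now partly hiding it.
- **Mould:** it was unmoved in the scene view, but the arm hid it in the top view.

**The click:** I did not confirm it outright. The cap was drawn in over the last 2 mm. A small tug moved it back about 2 mm against a 3 N pull, so I pressed it home again before letting go and did not repeat the tug.

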